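Power up a repaired circuit board and hold the test pen on its marked pad

ROBOT

A 6-joint arm with a two-finger parallel gripper is mounted at the origin on the work surface. World frame = base frame: x ahead of the robot, y to its left, z up, the work surface at z = 0. Lengths are in m, angles in rad, forces in N, time in s.
With the tool pointing down it reaches from about 0.325 to 0.85 m from the base axis. Payload 4.4 kg.
Tool frame: the origin (TCP) lies at the very end of the fingers, on their centre line; the grasp point (between the pads) lies 19 mm behind it (robot.hold_point_z is the distance from the TCP to the grasp point, in m); z points along the fingers, y is the line along which they close (so a half turn about z gives the same grasp; the last joint's range is limited). The gripper opens to 94 mm and grips with 3 to 60 N. Pads are 16 mm wide; open, the fingers measure 119 mm over their backs; the gripper's body (75 mm by 177 mm) begins 78 mm behind the grasp point.
Start: joints at [0.962, 0.207, 1.542, -0, 1.393, -0.15], TCP at [0.255, 0.516, 0.179] pointing down, gripper open.
Joint ranges: [-2.73, 2.73], [-0.86, 2.22], [0.23, 2.46], [-1.11, 4.25], [0.08, 2.63], [-2.82, 2.82]. Speed limits (rad/s): [2.79, 2.79, 3.14, 3.14, 3.14, 3.14].

INTERFACE

Orientations are given as a rotation vector (axis times angle).
In Python, from rig import robot gives the robot as it stands.
- The arm moves only by the tool jog_arm, never from a script. Its arguments are lists of equal length, an entry for each row: "offset": the shift along the tool's x, y, z in mm, a list of three; "twist": the turn about the tool's z in degrees. In form: {"offset": [[dx, dy, dz], ...], "twist": [twist, ...]}. A call has 1 to 12 rows; each row is the pose to reach, as a shift and turn from the pose commanded when the call began, along the tool's axes at that moment; what a row does not reach only later rows make up. A row lasts 1/12 s, in which the tool goes at most 41.7 mm and 7.16 degrees, less where a joint would pass 70% of its speed; a pose out of reach is approached as far as the arm can. A call with a gripper value outside its range is refused whole. "fingers" is the opening, from -1 (shut) to 1 (fully open), set as the call begins (left out, the last holds). The fingers move at their own pace and stop on an object; "grip_force" is the grip in N (left out, the last holds). Time passes only in rows, so rows that repeat a pose let the fingers close. It gives the time, the measured TCP pose, the force, the opening and the grip force at its end, in the units of the state.
- robot.observe(): the state, without advancing time (a new reading comes with each control period).
- robot.camera(name): name is "scene" or "side" or "wrist"; returns the picture (400x640x3 uint8, blue, green, red); there is no depth.
- robot.calibration(name): a dict with "intrinsics" (3x3 intrinsics, pixels), "T" (4x4, takes a point from camera to world coordinates). Camera axes: x right, y up, looking along -z (the intrinsics and any distortion apply to the point x, -y, -z); pixel columns grow to the right and rows downward; lengths in m; the calibration is good to about 2 mm. The wrist camera is an equidistant fisheye: a pixel r from the principal point sees the ray r / f radians off the axis. A picture is of the moment at which its call begins: read the wrist's pose just before it. calibration takes no time and is no camera call; for the wrist camera it gives the pose at the moment of the call.
- robot.finish_job(): hands the job in; it is judged then, once.
The state is a dict: "time": time; "joints": joint angles; "joint_vel": joint speeds; "effort": joint torques, N m; "tool_pos": TCP position; "tcp_rot": TCP orientation; "ft_force": force on the tool from outside, world axes, zero at the start; "ft_torque": the same for the moment, N m; "gripper_width": opening from 0.0 (shut) to 1.0 (fully open); "finger_force": force on a finger pad.
Only numpy, scipy, OpenCV 4.12 (cv2) and the standard library are available. Lean on these libraries where they do the work, as an engineer would, in place of code of your own. Each camera call takes 0.05 s, during which the arm holds its last target. There are 200 camera calls.

TASK

First switch on the small grey supply by turning the selector on its top clockwise, past its click, to the green mark. Then draw the red test pen out of its blue stand and hold its sprung tip on the ringed copper pad of the clamped circuit board, with the pen square to the sloping board and pressed lightly, so that the tip is only part way in; finish while still holding it there. Do not lean hard on the board, and leave the multimeter, the battery holder and the toy wheel where they lie.

Things in the scene. Friction and masses are not known exactly. Their poses are not given: they have to be found in the camera images.
- supply: small grey supply box, 130 x 110 x 45 mm high, fixed to the table; origin at the centre of its underside. The selector stands in the middle of its top. Two dots 10 mm wide on the top, 43 mm from the selector's axis, mark off (white) and on (green).
- selector_grip (a point): point on the upright axis of the black selector knob, 82 mm above the table, at the height to grip. The grip is a bar 42 mm long (along this frame's x) and 14 mm wide (along y); its flat top is 7 mm above this point and it goes down 23 mm below it to a disc 44 mm across. The frame turns with the knob. A white line on top near the -x end is the pointer.
- selector (a joint): angle of the selector in rad, growing clockwise seen from above; stops at 0 (off, white dot) and 1.2 (on, green dot). A snap-action spring holds it at either stop: up to the click at 0.6 it turns the knob back, with at most about 0.08 N m, and past it drives it on. Starts off, at 0.
- holder: blue pen stand, an upright block 60 x 60 x 85 mm high, fixed; origin at the centre of its underside. The pen hangs in an upright hole of 13.5 mm through its middle.
- pen: cordless test pen, 142 mm long, about 70 g, upright in the stand. Origin at the tip end (tip fully out), z from tip to tail. From the tip: brass pin 4 mm thick to 10 mm, black nose to 27, round barrel 12 mm thick to 77, then a red square grip 16 x 16 mm (sides along x and y) to 142, its shoulder resting on the stand's top: tip 8 mm, tail 150 mm above the table. It must rise 80 mm to come clear.
- pen_tip (a point): the very end of the pen's sprung brass tip, on the pen's axis; it moves with the tip.
- plunger (a joint): how far the sprung tip is pushed into the pen, in m: 0 fully out, 0.006 fully in. It takes 1 N to start moving and 0.7 N more per mm, 5.2 N fully in.
- board: green circuit board, 100 x 80 mm, clamped fast in a fixed blue and steel stand. Origin at the centre of its upper face, 75 mm above the table; x and y lie in the face, z is square to it, pointing up. The board slopes 0.35 rad (20 degrees): its -x edge, turned roughly to the robot, is the low one. Black clamp jaws at its y edges stand 4 mm above the face, parts on it at most 7 mm.
- pad (a point): centre of the top of the copper pad to be probed, 14 mm across and 1 mm high, with a black and a white ring (23 mm across) round it, 18 mm towards -x and 12 mm towards +y from the board's centre; axes as the board's.
- meter: bystander: black multimeter lying flat, 70 x 130 x 28 mm; origin under its centre.
- cells: bystander: black battery holder with two cells, 62 x 36 x 17 mm; origin under its centre.
- wheel: bystander: grey toy wheel with a yellow hub lying flat, 76 mm across, 22 mm high; origin under its centre.
Mind the look-alikes: they are no part of the job. There is more than one size of the pen; the job needs the smaller.

How it is judged:
By the outcome, as a careful person would: the job done as asked, in the order asked, and still so for the second after the job is handed in, while the arm keeps its last pose, push and grip.
It also fails if it takes over 51 s, if anything falls off the work surface, if the arm or the gripper's body presses on something with over 40 N, if the wrist force passes 120 N, or if a joint passes its speed limit or range.

## Working session

There is one attempt and no reset: what is moved stays moved. The work goes in short steps, Python scripts to look and compute and a tool call to move; the robot and the scene stay as the last step left them, time stands still between calls to the robot, and variables do not carry over. Pictures are saved under pics/ and viewed, at most 10 in all, crops included, and the job is handed in when it is done.

Besides the shell and the picture viewer there is one more tool, called after "Call:" by a JSON object that holds its "name" and its "arguments". jog_arm: Moves the arm, as the interface text tells. Its arguments: {"type":"object","properties":{"offset":{"type":"array"},"twist":{"type":"array"},"fingers":{"type":"number"},"grip_force":{"type":"number"}},"required":["offset","twist"]}

```bash
mkdir -p pics; ls
python3 - <<'E'
from rig import robot
import cv2
s=robot.observe(); print({k:s[k] for k in('time','tool_pos','tcp_rot','gripper_width')}, robot.hold_point_z)
for n in('scene','side','wrist'):
    im=robot.camera(n); cv2.imwrite(f'pics/{n}0.png',im); c=robot.calibration(n); print(n,c)
a=cv2.imread('pics/scene0.png');b=cv2.imread('pics/side0.png')
E
```

```text
pics
{'time': 0.0, 'tool_pos': array([0.25418045, 0.51484296, 0.17761054]), 'tcp_rot': array([-0.71417622, -3.05853488,  0.00321792]), 'gripper_width': 0.999876367315282} 0.0188
scene {'intrinsics': array([[508.3413655 ,   0.        , 321.53989684],
       [  0.        , 508.3413655 , 192.99237837],
       [  0.        ,   0.        ,   1.        ]]), 'T': array([[-0.31278927, -0.76493384,  0.56306224,  1.16425642],
       [ 0.94973826, -0.24398348,  0.1961359 ,  0.2053028 ],
       [-0.01265311,  0.59611096,  0.80280235,  0.89489521],
       [ 0.        ,  0.        ,  0.        ,  1.        ]])}
side {'intrinsics': array([[425.67133594,   0.        , 318.77206626],
       [  0.        , 425.67133594, 198.75096359],
       [  0.        ,   0.        ,   1.        ]]), 'T': array([[ 0.97929857,  0.16175735, -0.1216917 ,  0.49580015],
       [-0.20229564,  0.76092031, -0.61650366, -0.55400311],
       [-0.00712631,  0.62835885,  0.77789098,  0.75428469],
       [ 0.        ,  0.        ,  0.        ,  1.        ]])}
wrist {'intrinsics': array([[309.70691629,   0.        , 319.68594729],
       [  0.        , 309.70691629, 203.06405524],
       [  0.        ,   0.        ,   1.        ]]), 'T': array([[ 0.44322839, -0.85982318, -0.25348115,  0.1796668 ],
       [ 0.8964067 ,  0.42453665,  0.12737217,  0.55247964],
       [-0.00190551, -0.28367716,  0.95891795,  0.3835644 ],
       [ 0.        ,  0.        ,  0.        ,  1.        ]])}
```

View pics/scene0.png

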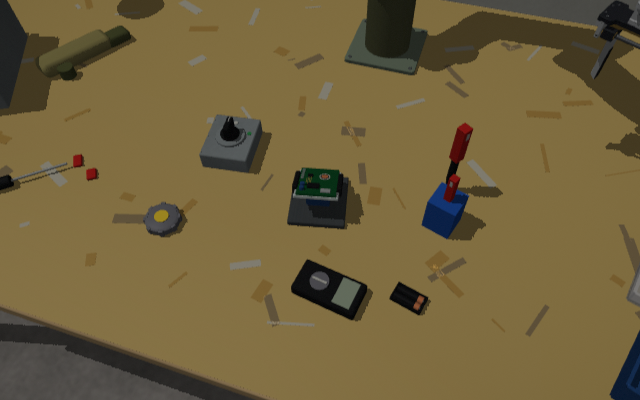

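View pics/side0.png

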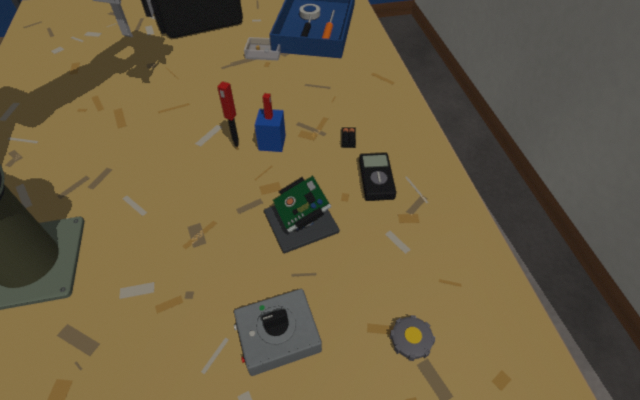

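View pics/wrist0.png

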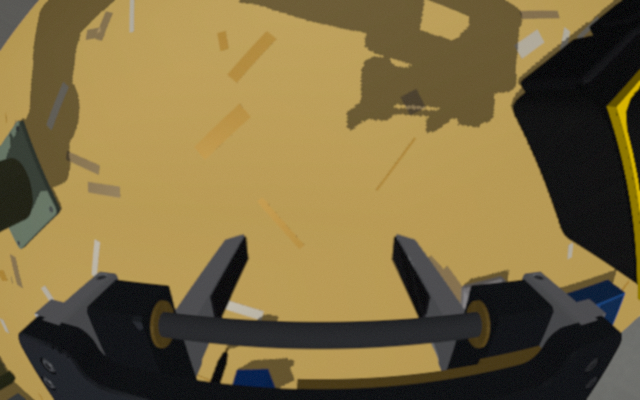

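The scene view shows the grey supply with its selector at (232,135), the board at (318,183), the blue stand at (446,210) with a short red pen at (452,187), and a bigger red pen at (460,142). The side view shows the supply at (277,330), the board at (302,203), the stand at (270,130), its pen at (267,105) and the bigger pen at (228,105). The wrist view sees only the table, with the blue stand at (255,378).

There are two pen candidates. The one in the blue stand, scene (452,187) and side (267,105), fits because it is smaller and hangs in the stand. The bigger free-standing one, scene (460,142) and side (228,105), is the look-alike. I'll confirm this in an enlarged crop.

```bash
cat > h.py <<'E'
import numpy as np, cv2
from rig import robot
from scipy.spatial.transform import Rotation as R
def ray(n,p,c=None):
    c=c or robot.calibration(n);K=np.array(c['intrinsics']);T=np.array(c['T'])
    x=(p[0]-K[0,2])/K[0,0];y=(p[1]-K[1,2])/K[1,1]
    if n=='wrist':
        r=np.hypot(x,y);s=np.sin(r)/max(r,1e-9);d=np.array([x*s,-y*s,-np.cos(r)])
    else: d=np.array([x,-y,-1.])
    d=T[:3,:3]@d;return T[:3,3],d/np.linalg.norm(d)
def plane(n,p,z,c=None):
    o,d=ray(n,p,c);return o+d*(z-o[2])/d[2]
def tri(*obs):
    A=np.zeros((3,3));b=np.zeros(3);rs=[ray(*q) for q in obs]
    for o,d in rs:
        P=np.eye(3)-np.outer(d,d);A+=P;b+=P@o
    X=np.linalg.solve(A,b);return X,[round(1e3*np.linalg.norm(np.cross(X-o,d)),1) for o,d in rs]
def proj(n,X,c=None):
    c=c or robot.calibration(n);K=np.array(c['intrinsics']);T=np.array(c['T'])
    q=T[:3,:3].T@(np.asarray(X)-T[:3,3]);v=np.array([q[0],-q[1],-q[2]])
    if n=='wrist':
        r=np.hypot(v[0],v[1]);th=np.arctan2(r,v[2]);v=np.array([v[0]/r*th,v[1]/r*th,1.])
    else: v=v/v[2]
    return (K@v)[:2]
E
python3 - <<'E'
import cv2,numpy as np
a=cv2.imread('pics/scene0.png');b=cv2.imread('pics/side0.png')
def crop(im,x,y,w=66,h=74,f=4):
    c=cv2.resize(im[y:y+h,x:x+w],None,fx=f,fy=f,interpolation=cv2.INTER_CUBIC)
    c=cv2.convertScaleAbs(c,alpha=1.5)
    for i in range(0,w,10):cv2.line(c,(i*f,0),(i*f,6),(255,255,255),1)
    for i in range(0,h,10):cv2.line(c,(0,i*f),(6,i*f),(255,255,255),1)
    cv2.putText(c,f'{x},{y}',(8,16),0,.45,(255,255,0),1);return c
r1=np.hstack([crop(a,200,105),crop(a,285,155),crop(a,420,160)])
r2=np.hstack([crop(b,240,288),crop(b,270,165),crop(b,216,80)])
cv2.imwrite('pics/crop1.png',np.vstack([r1,r2]))
E
```

```text
(no output)
```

View pics/crop1.png

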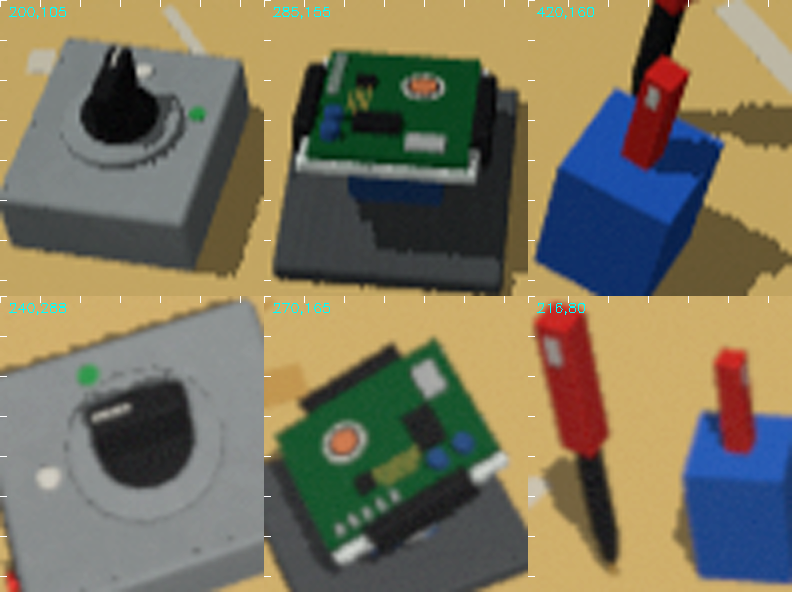

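The crop confirms it: the stand's pen is the small one, and the free-standing pen behind it is clearly larger. It also shows the pad at scene (325,176.5) and side (290,201), and the green and white dots at scene (249,133.5) and (236,122.5), and at side (262,308) and (252,333.5).

Run:
```python
from h import *
np.set_printoptions(precision=4,suppress=True)
I={n:cv2.imread(f'pics/{n}0.png') for n in('scene','side')}
def mask(n,box,lo,hi):
    x,y,w,h=box;v=cv2.cvtColor(I[n][y:y+h,x:x+w],cv2.COLOR_BGR2HSV);m=cv2.inRange(v,lo,hi)
    k,l,st,ce=cv2.connectedComponentsWithStats(m);i=1+np.argmax(st[1:,4])
    return (l==i).astype(np.uint8),ce[i]+[x,y],st[i,4]
def both(name,bs,bd,lo,hi):
    r={}
    for n,b in(('scene',bs),('side',bd)):
        m,c,a=mask(n,b,lo,hi);r[n]=c;print(name,n,c,a)
    X=tri(('scene',r['scene']),('side',r['side']));print('  ->',*X);return X[0]
g=both('green',(243,128,13,12),(255,302,14,12),(45,90,60),(90,255,255))
w=both('white',(230,117,12,10),(246,328,12,12),(0,0,150),(30,90,255))
pad=both('pad',(316,170,18,13),(282,193,17,17),(3,90,110),(20,255,255))
# box top quads
from itertools import product
for n,b,lo,hi in(('scene',(195,105,72,75),(0,0,115),(180,60,255)),('side',(230,285,95,92),(0,0,100),(180,60,255)),
  ('scene',(420,175,60,65),(105,120,130),(125,255,255)),('side',(250,100,45,60),(105,120,150),(125,255,255)),
  ('scene',(285,160,65,45),(50,60,20),(85,255,255)),('side',(265,170,70,70),(50,60,20),(85,255,255))):
    m,c,a=mask(n,b,lo,hi)
    ct=max(cv2.findContours(m,cv2.RETR_EXTERNAL,cv2.CHAIN_APPROX_NONE)[0],key=cv2.contourArea);hl=cv2.convexHull(ct)
    for e in np.linspace(.02,.12,20):
        q=cv2.approxPolyDP(hl,e*cv2.arcLength(hl,True),True)
        if len(q)<=4:break
    q=q[:,0]+np.array(b[:2]);print(n,a,q.tolist())
# red pen
for n,b in(('scene',(440,172,25,35)),('side',(256,90,22,30))):
    m,c,a=mask(n,b,(0,120,60),(12,255,255));m2,c2,a2=mask(n,b,(0,120,165),(12,255,255))
    ys,xs=np.nonzero(m)
    print('red',n,c,a,'bright',c2,a2,'top',ys.min()+b[1],xs[ys==ys.min()].mean()+b[0],'bot',ys.max()+b[1],xs[ys==ys.max()].mean()+b[0])
```

```text
green scene [248.8 133. ] 10
green side [261.5263 307.3684] 19
  -> [ 0.457  -0.2141  0.0457] [np.float64(0.1), np.float64(0.1)]Traceback (most recent call last):
  File "<stdin>", line 14, in <module>
  File "<stdin>", line 11, in both
  File "<stdin>", line 6, in mask
    return _wrapfunc(a, 'argmax', axis=axis, out=out, **kwds)
    return bound(*args, **kwds)
ValueError: attempt to get argmax of an empty sequence
```

```bash
cat > m.py <<'E'
from h import *
np.set_printoptions(precision=4,suppress=True)
I={n:cv2.convertScaleAbs(cv2.imread(f'pics/{n}0.png'),alpha=1.5) for n in('scene','side')}
def mask(n,box,lo,hi):
    x,y,w,h=box;v=cv2.cvtColor(I[n][y:y+h,x:x+w],cv2.COLOR_BGR2HSV);m=cv2.inRange(v,lo,hi)
    k,l,st,ce=cv2.connectedComponentsWithStats(m)
    if k<2: return m,None,v[...,2].max()
    i=1+np.argmax(st[1:,4]);return (l==i).astype(np.uint8),ce[i]+[x,y],st[i,4]
def both(name,bs,bd,lo,hi):
    r={}
    for n,b in(('scene',bs),('side',bd)):
        m,c,a=mask(n,b,lo,hi);r[n]=c;print(name,n,c,a)
    if r['scene'] is not None and r['side'] is not None: print('  ->',*tri(('scene',r['scene']),('side',r['side'])))
both('green',(243,128,13,12),(255,302,14,12),(45,90,60),(90,255,255))
both('white',(233,118,8,9),(246,328,12,12),(0,0,175),(60,90,255))
both('pad',(316,170,18,13),(282,193,17,17),(3,90,110),(20,255,255))
for n,b,lo,hi in(('scene',(195,105,72,75),(0,0,118),(180,50,190)),('side',(230,285,95,92),(0,0,118),(180,50,190)),
  ('scene',(420,175,60,65),(105,100,135),(125,255,255)),('side',(250,100,45,60),(105,100,170),(125,255,255)),
  ('scene',(285,160,65,45),(50,60,40),(85,255,255)),('side',(265,170,70,70),(50,60,40),(85,255,255))):
    m,c,a=mask(n,b,lo,hi)
    if c is None: print(n,'none',a);continue
    ct=max(cv2.findContours(m,cv2.RETR_EXTERNAL,cv2.CHAIN_APPROX_NONE)[0],key=cv2.contourArea);hl=cv2.convexHull(ct)
    for e in np.linspace(.02,.12,20):
        q=cv2.approxPolyDP(hl,e*cv2.arcLength(hl,True),True)
        if len(q)<=4:break
    q=q[:,0]+np.array(b[:2]);print(n,a,q.tolist())
for n,b in(('scene',(440,172,25,35)),('side',(256,90,22,30))):
    m,c,a=mask(n,b,(0,120,90),(12,255,255));m2,c2,a2=mask(n,b,(0,120,190),(12,255,255))
    ys,xs=np.nonzero(m)
    print('red',n,c,a,'bright',c2,a2,'top',ys.min()+b[1],xs[ys==ys.min()].mean()+b[0],'bot',ys.max()+b[1],xs[ys==ys.max()].mean()+b[0])
E
python3 m.py
```

```text
green scene [248.8 133. ] 10
green side [261.5263 307.3684] 19
  -> [ 0.457  -0.2141  0.0457] [np.float64(0.1), np.float64(0.1)]
white scene [235.   122.25] 4
white side [251.7083 333.    ] 24
  -> [ 0.4353 -0.2577  0.0464] [np.float64(0.3), np.float64(0.3)]
pad scene [324.5 176.2] 20
pad side [289.5 201. ] 32
  -> [ 0.5425 -0.0042  0.0694] [np.float64(0.3), np.float64(0.3)]
scene 1400 [[259, 120], [244, 160], [199, 154], [208, 118]]
side 3887 [[301, 289], [320, 344], [248, 370], [234, 310]]
scene 442 [[441, 183], [461, 204], [455, 215], [428, 201]]
side 249 [[282, 111], [278, 125], [256, 124], [259, 111]]
scene 777 [[302, 168], [338, 170], [335, 197], [296, 194]]
side 1177 [[312, 177], [328, 203], [285, 228], [274, 200]]
red scene [451.1872 186.492 ] 187 bright [454. 175.] 1 top 174 454.0 bot 201 449.0
red side [267.0169 104.1412] 177 bright [265.7778  94.6296] 27 top 93 266.5 bot 117 268.0
```

Run:
```python
from h import *
np.set_printoptions(precision=4,suppress=True)
t=lambda nm,a,b:print(nm,*tri(('scene',a),('side',b)))
t('pen tail',(455,177),(265.8,94.6))
t('pen centroid',(451.2,186.5),(267,104.1))
t('pen foot',(448,201),(268,117.3))
t('big tail',(464,127),(226,86)); t('big tip',(446,190),(236.5,148.5))
print('stand top scene');P=[plane('scene',p,.085) for p in[(441.75,182),(468,196.25),(456.25,215.5),(427.5,202)]];print(np.array(P),np.mean(P,0))
for p in[(259,110),(255.3,124.7)]:print('stand side',plane('side',p,.085))
S=[(302.5,168),(339.75,170),(337,196.25),(294.75,193.75)];D=[(287.75,229.75),(273.25,200.25),(312.75,176),(330.25,204.75)]
C=np.array([tri(('scene',a),('side',b))[0] for a,b in zip(S,D)]);print('board',C,C.mean(0))
x=(C[2]+C[3]-C[0]-C[1]);y=C[1]+C[2]-C[0]-C[3];print(x/2,y/2,np.degrees(np.arctan2(x[1],x[0])),np.degrees(np.arctan2(y[1],y[0])))
n=np.cross(x,y);print('normal',n/np.linalg.norm(n))
for n,q in(('scene',[(259,120),(244,160),(199,154),(208,118)]),('side',[(301,289),(320,344),(248,370),(234,310)])):
    P=np.array([plane(n,p,.045) for p in q]);print(n,P[:,:2].tolist(),P.mean(0))
print(proj('scene',(.478,-.2517,.089)),proj('side',(.478,-.2517,.089)))
s=robot.observe();Rm=R.from_rotvec(s['tcp_rot']).as_matrix();print(Rm)
tgt=np.array([.478,-.2517,.13]);print('offset mm',Rm.T@(tgt-s['tool_pos'])*1e3)
```

```text
pen tail [0.5334 0.2478 0.1514] [np.float64(0.9), np.float64(0.9)]
pen centroid [0.534  0.2469 0.1242] [np.float64(0.2), np.float64(0.2)]
pen foot [0.5339 0.2503 0.0804] [np.float64(2.0), np.float64(2.0)]
big tail [0.4488 0.2406 0.1954] [np.float64(3.3), np.float64(3.3)]
big tip [0.4446 0.2449 0.0003] [np.float64(1.3), np.float64(1.3)]
stand top scene
[[0.4967 0.229  0.085 ]
 [0.5163 0.2843 0.085 ]
 [0.5688 0.2698 0.085 ]
 [0.5542 0.2114 0.085 ]] [0.534  0.2486 0.085 ]
stand side [0.5144 0.2787 0.085 ]
stand side [0.4996 0.2271 0.085 ]
board [[ 0.5264 -0.0613  0.0537]
 [ 0.5089  0.0172  0.0563]
 [ 0.5987  0.0387  0.0881]
 [ 0.6178 -0.0431  0.0872]] [ 0.563  -0.0121  0.0713]
[0.0906 0.0198 0.0327] [-0.0183  0.0802  0.0018] 12.339731018483679 102.87415707105811
normal [-0.3194 -0.0937  0.943 ]
scene [[0.4108329437609658, -0.2079920589158366], [0.5342402270644344, -0.19260143689720532], [0.5484586025794371, -0.2949144108278737], [0.44087261885382056, -0.3249678699381074]] [ 0.4836 -0.2551  0.045 ]
side [[0.5320193254812886, -0.19296359935542928], [0.545349098981229, -0.29934664802499705], [0.42263104510374583, -0.3169887374377831], [0.40862999086134627, -0.20872708303581045]] [ 0.4772 -0.2545  0.045 ]
[226.8519 122.3601] [273.9769 314.5453]
[[-0.8966  0.4429 -0.001 ]
 [ 0.4429  0.8966 -0.0015]
 [ 0.0002 -0.0017 -1.    ]]
offset mm [-540.1228 -588.2285   48.7618]
```

Call:
{"name": "jog_arm", "arguments": {"offset": [[0, 0, -30], [-40, -43, -30], [-67, -73, -30], [-94, -103, -30], [-121, -133, -30], [-148, -163, -30], [-175, -193, -30], [-202, -223, -30], [-229, -253, -30], [-256, -283, -30], [-283, -313, -30], [-310, -343, -30]], "twist": [0, -3, -6, -9, -12, -15, -18, -21, -24, -27, -30, -34.3], "fingers": 1}}

```text
time: 1.15
tool_pos: [0.3795, 0.0727, 0.2088]
tcp_rot: [-0.224, 3.133, 0.0]
ft_force: [0.9, 0.5, 0.3]
gripper_width: 0.997
finger_force: 0.0
```

Call:
{"name": "jog_arm", "arguments": {"offset": [[-5, -36, 0], [-11, -73, 0], [-17, -110, 6], [-23, -147, 14], [-29, -184, 22], [-34, -221, 30], [-40, -258, 38], [-45, -295, 46], [-51, -333, 54], [-51, -333, 60], [-51, -333, 60], [-51, -333, 60]], "twist": [0, 0, 0, 0, 0, 0, 0, 0, 0, 0, 0, 0], "fingers": 0.2}}

```text
time: 2.15
tool_pos: [0.4756, -0.2471, 0.1478]
tcp_rot: [0.219, -3.132, -0.004]
ft_force: [-0.2, -0.4, 0.2]
gripper_width: 0.6
finger_force: 0.0
```

Run:
```python
from h import *
np.set_printoptions(precision=4,suppress=True)
s=robot.observe();c=robot.calibration('wrist');im=robot.camera('wrist');s=robot.observe();c=robot.calibration('wrist')
cv2.imwrite('pics/wrist1.png',im);print(s['tool_pos'],s['gripper_width'],s['joints']);Rm=R.from_rotvec(s['tcp_rot']).as_matrix();print(Rm)
for X in[(.478,-.2517,.089),(.457,-.2141,.045),(.4353,-.2577,.045)]:print(proj('wrist',X,c))
cv2.imwrite('pics/wrist1v.png',cv2.convertScaleAbs(im,alpha=1.5))
```

```text
[ 0.4761 -0.2468  0.1485] 0.600109350931307 [-0.64    0.1527  1.6693  0.0004  1.3209 -2.3514]
[[-0.9901 -0.14   -0.0009]
 [-0.14    0.9901  0.0011]
 [ 0.0007  0.0013 -1.    ]]
[313.4801 209.651 ]
[353.3193 182.1513]
[314.0837 155.3363]
```

View pics/wrist1v.png

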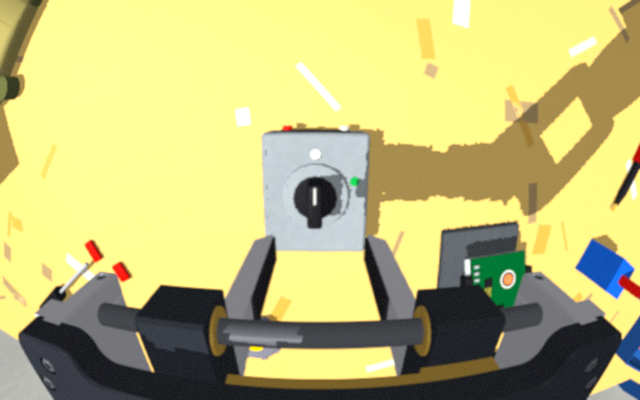

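The wrist view shows the knob bar upright in the image at about (314,205), the white dot at (315,154) and the green dot at (354,182). These match the predicted positions to within about 1 px. I'll go down part way and check that the arm settles.

Call:
{"name": "jog_arm", "arguments": {"offset": [[0, 0, 15], [0, 0, 30], [0, 0, 40], [0, 0, 40], [0, 0, 40], [0, 0, 40]], "twist": [0, 0, 0, 0, 0, 0]}}

```text
time: 2.7
tool_pos: [0.4771, -0.2479, 0.1098]
tcp_rot: [-0.221, 3.133, -0.002]
ft_force: [-0.0, 0.5, 0.8]
gripper_width: 0.601
finger_force: 0.0
```

Call:
{"name": "jog_arm", "arguments": {"offset": [[0, -4, 5], [0, -4, 25], [0, -4, 45], [0, -4, 46], [0, -4, 46]], "twist": [0, 0, 0, 0, 0]}}

```text
time: 3.12
tool_pos: [0.4763, -0.2516, 0.0619]
tcp_rot: [0.219, -3.132, -0.002]
ft_force: [-0.6, 0.0, 0.4]
gripper_width: 0.596
finger_force: 0.0
```

Call:
{"name": "jog_arm", "arguments": {"offset": [[0, 0, 0], [0, 0, 0], [0, 0, 0], [0, 0, 0], [0, 0, 0], [0, 0, 0], [0, 0, 0]], "twist": [0, 0, 0, 0, 0, 0, 0], "fingers": -1, "grip_force": 20}}

```text
time: 3.7
tool_pos: [0.4772, -0.2521, 0.063]
tcp_rot: [-0.22, 3.134, -0.0]
ft_force: [-0.6, 0.7, 0.2]
gripper_width: 0.141
finger_force: 0.0
```

Call:
{"name": "jog_arm", "arguments": {"offset": [[0, 0, 0], [0, 0, 0], [0, 0, 0]], "twist": [0, 0, 0]}}

```text
time: 3.95
tool_pos: [0.477, -0.252, 0.0627]
tcp_rot: [0.219, -3.134, -0.0]
ft_force: [0.3, 0.6, 0.4]
gripper_width: 0.001
finger_force: 0.0
```

Run:
```python
from h import *
W=robot.camera('wrist');S=robot.camera('side');C=robot.camera('scene')
f=lambda im,x,y,w,h,k:cv2.resize(cv2.convertScaleAbs(im[y:y+h,x:x+w],alpha=1.5),None,fx=k,fy=k,interpolation=cv2.INTER_CUBIC)
cv2.imwrite('pics/k2.png',np.vstack([f(W,200,100,260,190,3)[:300],np.hstack([f(S,215,270,130,97,3),f(C,170,70,130,97,3)])]))
s=robot.observe();print(s['joints'],s['gripper_width'],s['tool_pos'])
```

```text
[-6.46427106e-01  2.57942795e-01  1.73709377e+00 -7.19244033e-06
  1.14662529e+00 -2.35708542e+00] 0.0003744240470879234 [ 0.47707795 -0.25200999  0.06270435]
```

View pics/k2.png

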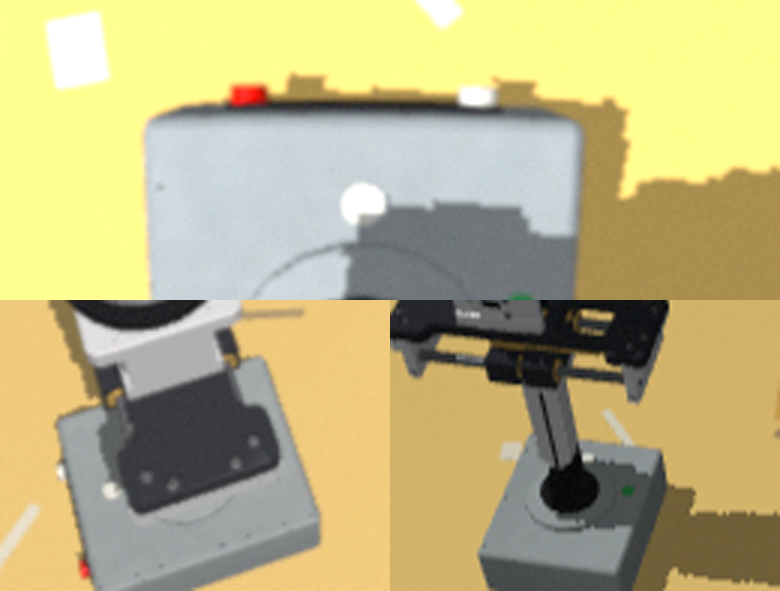

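Run:
```python
from h import *
np.set_printoptions(precision=4,suppress=True)
im=cv2.imread('pics/wrist1v.png');v=cv2.cvtColor(im,cv2.COLOR_BGR2HSV)[165:245,280:350,2]
for r in range(0,80,3): 
    m=np.nonzero(v[r]<60)[0]; print(r+165,(m.min()+280,m.max()+280,len(m)) if len(m) else '',end=' | ')
print()
# wrist1 cam pose rebuilt from tool-relative mount
c=robot.calibration('wrist');s=robot.observe()
def TT(p,rv):
    M=np.eye(4);M[:3,:3]=R.from_rotvec(rv).as_matrix();M[:3,3]=p;return M
mount=np.linalg.inv(TT(s['tool_pos'],s['tcp_rot']))@c['T']
c1=dict(intrinsics=c['intrinsics'],T=TT([.4761,-.2468,.1485],R.from_matrix([[-.9901,-.14,-.0009],[-.14,.9901,.0011],[.0007,.0013,-1]]).as_rotvec())@mount)
np.save('mount.npy',mount)
for z in(.045,.059,.075,.089):print(z,proj('wrist',(.478,-.2517,z),c1),proj('scene',(.478,-.2517,z)),proj('side',(.478,-.2517,z)))
for p in[(314.5,188),(314.5,207)]:print('pointer wrist',plane('wrist',p,.089,c1))
for p in[(263,318),(272.5,315)]:print('pointer side',plane('side',p,.089))
print('tcp now scene',proj('scene',s['tool_pos']))
```

```text
165  | 168  | 171  | 174  | 177  | 180 (np.int64(307), np.int64(325), 19) | 183 (np.int64(302), np.int64(330), 29) | 186 (np.int64(300), np.int64(331), 29) | 189 (np.int64(298), np.int64(333), 27) | 192 (np.int64(296), np.int64(334), 30) | 195 (np.int64(296), np.int64(335), 32) | 198 (np.int64(295), np.int64(335), 33) | 201 (np.int64(296), np.int64(335), 33) | 204 (np.int64(296), np.int64(334), 32) | 207 (np.int64(298), np.int64(333), 36) | 210 (np.int64(300), np.int64(331), 32) | 213 (np.int64(303), np.int64(329), 27) | 216 (np.int64(307), np.int64(322), 16) | 219 (np.int64(309), np.int64(320), 12) | 222 (np.int64(309), np.int64(320), 12) | 225 (np.int64(309), np.int64(320), 12) | 228  | 231  | 234  | 237  | 240  | 243  | 
0.045 [314.2315 196.6827] [229.9837 136.0247] [276.2416 325.1514]
0.059 [314.0126 200.4014] [229.0081 131.7682] [275.5442 321.8854]
0.075 [313.7385 205.0714] [227.8695 126.8003] [274.7211 318.0305]
0.089 [313.4748 209.5792] [226.8519 122.3601] [273.9769 314.5453]
pointer wrist [ 0.4581 -0.2535  0.089 ]
pointer wrist [ 0.4755 -0.2511  0.089 ]
pointer side [ 0.4595 -0.2539  0.089 ]
pointer side [ 0.4755 -0.252   0.089 ]
tcp now scene [228.7911 130.3127]
```

Run:
```python
from h import *
W=robot.camera('wrist');C=robot.camera('scene')
f=lambda im,x,y,w,h,k:cv2.resize(cv2.convertScaleAbs(im[y:y+h,x:x+w],alpha=1.8),None,fx=k,fy=k,interpolation=cv2.INTER_CUBIC)
cv2.imwrite('pics/k3.png',np.hstack([f(W,250,150,130,190,3),f(C,198,75,68,95,6)]))
s=robot.observe();print(s['gripper_width'],s['tool_pos'],s['finger_force'],s['ft_force'])
```

```text
0.010149005347194854 [ 0.47708822 -0.25201203  0.06271294] 0.0 [ 0.39947141 -0.07676963  0.21784177]
```

View pics/k3.png

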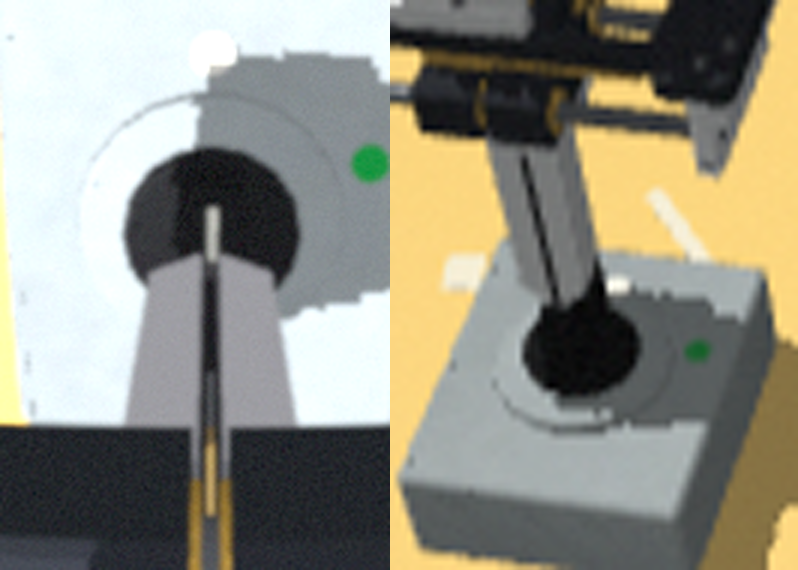

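Run:
```python
from h import *
np.set_printoptions(precision=1,suppress=True)
s=robot.observe();Rm=R.from_rotvec(s['tcp_rot']).as_matrix()
for dz in(0,-.010,-.019,-.026):
    print(dz,[proj('wrist',s['tool_pos']+Rm@np.array([dx,dy,dz])) for dx in(.008,-.008) for dy in(-.0125,.0125)],[proj('scene',s['tool_pos']+Rm@np.array([dx,dy,dz])) for dx in(-.008,) for dy in(-.0125,.0125)])
np.set_printoptions(precision=4,suppress=True)
for p in[(320.7,218),(320.7,236)]:print(plane('wrist',p,.089))
```

```text
0 [array([301.5, 222.7]), array([336.8, 222.7]), array([301.9, 243.4]), array([336.4, 243.3])] [array([222.4, 132.2]), array([233.1, 133.6])]
-0.01 [array([300.7, 227.8]), array([337.6, 227.8]), array([301.2, 249.2]), array([337.1, 249.2])] [array([221.7, 129.1]), array([232.5, 130.5])]
-0.019 [array([299.9, 232.7]), array([338.3, 232.7]), array([300.4, 254.8]), array([337.8, 254.8])] [array([221. , 126.3]), array([231.8, 127.6])]
-0.026 [array([299.2, 236.9]), array([339. , 236.9]), array([299.8, 259.5]), array([338.4, 259.5])] [array([220.4, 124. ]), array([231.3, 125.4])]
[ 0.4564 -0.2539  0.089 ]
[ 0.4683 -0.2522  0.089 ]
```

The two crops show the fingers shut, with their ends at wrist row 237 and scene row 125. That is 26 mm short of the reported TCP, at about z = 0.089, so they closed on air just above the bar. The real finger ends lie about 26 mm behind the reported TCP, and every height from here on will allow for that. I'll open, go 25 mm deeper and regrip.

Call:
{"name": "jog_arm", "arguments": {"offset": [[0, 0, -3], [0, 0, -3], [0, 0, -3], [0, 0, -3], [0, 0, -3], [0, 0, -3], [0, 0, 4], [0, 0, 12], [0, 0, 20], [0, 0, 24], [0, 0, 24]], "twist": [0, 0, 0, 0, 0, 0, 0, 0, 0, 0, 0], "fingers": 0}}

```text
time: 5.12
tool_pos: [0.4757, -0.251, 0.0367]
tcp_rot: [0.219, -3.131, -0.004]
ft_force: [0.1, -0.0, -0.1]
gripper_width: 0.5
finger_force: 0.0
```

Call:
{"name": "jog_arm", "arguments": {"offset": [[0, 0, 0], [0, 0, 0], [0, 0, 0], [0, 0, 0], [0, 0, 0], [0, 0, 0], [0, 0, 0], [0, 0, 0]], "twist": [0, 0, 0, 0, 0, 0, 0, 0], "fingers": -1, "grip_force": 20}}

```text
time: 5.78
tool_pos: [0.4773, -0.2517, 0.0391]
tcp_rot: [-0.219, 3.134, 0.001]
ft_force: [0.4, 2.0, 2.9]
gripper_width: 0.143
finger_force: 20.0
```

Gripped at 20 N. Now I'll turn clockwise.

Call:
{"name": "jog_arm", "arguments": {"offset": [[0, 0, 0], [0, 0, 0], [0, 0, 0], [0, 0, 0], [0, 0, 0], [0, 0, 0], [0, 0, 0], [0, 0, 0], [0, 0, 0], [0, 0, 0], [0, 0, 0], [0, 0, 0]], "twist": [7, 14, 21, 28, 35, 42, 49, 56, 62, 67, 69, 69]}}

```text
time: 6.78
tool_pos: [0.4767, -0.253, 0.0391]
tcp_rot: [1.594, 2.707, -0.003]
ft_force: [-2.6, -0.6, 3.2]
gripper_width: 0.146
finger_force: 20.0
```

Call:
{"name": "jog_arm", "arguments": {"offset": [[0, 0, 0], [0, 0, 0], [0, 0, 0], [0, 0, 0], [0, 0, 0], [0, 0, -20], [0, 0, -50], [0, 0, -85], [0, 0, -120], [0, 0, -150], [0, 0, -150]], "twist": [0, 0, 0, 0, 0, 0, 0, 0, 0, 0, 0], "fingers": 0}}

```text
time: 7.7
tool_pos: [0.4813, -0.255, 0.1967]
tcp_rot: [1.586, 2.695, -0.002]
ft_force: [1.4, 0.0, 0.7]
gripper_width: 0.497
finger_force: 0.0
```

Run:
```python
from h import *
np.set_printoptions(precision=4,suppress=True)
im=robot.camera('wrist');s=robot.observe();cv2.imwrite('pics/w3.png',im)
print(s['time'],s['tool_pos'],s['joints'],s['gripper_width']);Rm=R.from_rotvec(s['tcp_rot']).as_matrix();print('yaw y_tool',np.degrees(np.arctan2(Rm[1,1],Rm[0,1])))
# find pointer: brightest thin blob near predicted on/off positions
a=np.array([.4773,-.2517,.089])
for nm,d in(('off',np.array([.4353,-.2577])-[.478,-.2517]),('on',np.array([.457,-.2141])-[.478,-.2517])):
    u=d/np.linalg.norm(d)
    print(nm,[int(im[int(round(p[1])),int(round(p[0]))].max()) for p in (proj('wrist',a+np.r_[u*r,0]) for r in(.004,.008,.012,.016,.019))],proj('wrist',a+np.r_[u*.012,0]))
# target above pen
t=np.array([.534,.248,.22]);print('offset',Rm.T@(t-s['tool_pos'])*1e3)
```

```text
7.75 [ 0.4798 -0.2539  0.1933] [-0.6462  0.1197  1.6114  0.0001  1.4012 -1.153 ] 0.4967651220955494
yaw y_tool 29.034689364255943
off [38, 26, 40, 41, 39] [307.514 187.662]
on [34, 75, 81, 79, 80] [318.3477 180.3557]
offset [412.2719 291.0867 -29.0942]
```

The selector pointer now reads at the green position and the off position is dark. Next I'll go above the pen.

Call:
{"name": "jog_arm", "arguments": {"offset": [[15, 10, -6], [44, 31, -10], [74, 52, -10], [103, 73, -10], [132, 94, -10], [162, 115, -10], [191, 135, -10], [221, 156, -10], [250, 177, -10], [279, 198, -10], [309, 219, -10], [338, 240, -10]], "twist": [-2, -6, -10, -14, -18, -22, -26, -30, -34, -38, -41, -43]}}

```text
time: 8.75
tool_pos: [0.5216, 0.1617, 0.1966]
tcp_rot: [-0.486, -3.1, 0.001]
ft_force: [0.9, 0.1, -0.4]
gripper_width: 0.498
finger_force: 0.0
```

Call:
{"name": "jog_arm", "arguments": {"offset": [[6, 26, 0], [12, 52, 0], [17, 72, 0], [19, 81, 0], [19, 81, 0], [19, 81, 0], [19, 81, 0]], "twist": [0, 0, 0, 0, 0, 0, 0]}}

```text
time: 9.33
tool_pos: [0.5297, 0.2415, 0.198]
tcp_rot: [-0.492, -3.102, 0.002]
ft_force: [0.0, -0.1, -0.4]
gripper_width: 0.502
finger_force: 0.0
```

Run:
```python
from h import *
np.set_printoptions(precision=4,suppress=True)
im=robot.camera('wrist');s=robot.observe();cv2.imwrite('pics/w4.png',im)
print(s['time'],s['tool_pos'],s['joints'],s['gripper_width']);Rm=R.from_rotvec(s['tcp_rot']).as_matrix();print('yaw y_tool',np.degrees(np.arctan2(Rm[1,1],Rm[0,1])))
for X in[(.534,.248,.15),(.534,.248,.085),(.447,.243,.195)]:print(proj('wrist',X))
cv2.imwrite('pics/w4v.png',cv2.resize(cv2.convertScaleAbs(im[100:300,220:420],alpha=1.5),None,fx=3,fy=3,interpolation=cv2.INTER_CUBIC))
print('offset',Rm.T@(np.array([.534,.248,.071])-s['tool_pos'])*1e3)
```

```text
9.3833 [0.5298 0.2415 0.1983] [ 0.2793  0.2082  1.4988 -0.0005  1.4356 -0.976 ] 0.501782193230698
yaw y_tool 71.9273722375262
[328.1778 214.4316]
[326.6413 195.0137]
[283.1687 120.6395]
offset [ -2.0018   7.6288 127.2711]
```

View pics/w4v.png

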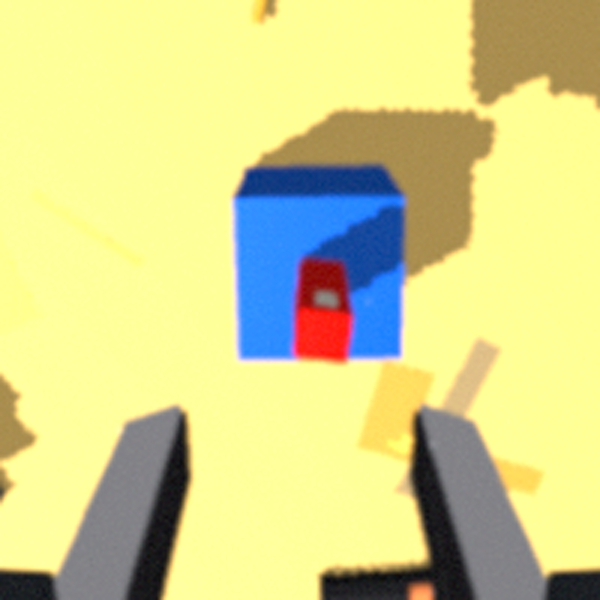

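The crop shows the stand's top centred at image (327,192) and the pen's tail at (328,211). Both are within 3 px of prediction, and the pen is turned about 4° clockwise relative to the tool.

Call:
{"name": "jog_arm", "arguments": {"offset": [[-1, 7, 5], [-1, 7, 35], [-1, 7, 65], [-1, 7, 95], [-1, 7, 115], [-1, 7, 127], [-1, 7, 127], [-1, 7, 127]], "twist": [4, 4, 4, 4, 4, 4, 4, 4]}}

```text
time: 10.05
tool_pos: [0.5333, 0.2485, 0.0719]
tcp_rot: [-0.601, -3.083, 0.0]
ft_force: [0.5, -0.2, 0.3]
gripper_width: 0.502
finger_force: 0.0
```

Call:
{"name": "jog_arm", "arguments": {"offset": [[0, 0, 0], [0, 0, 0], [0, 0, 0], [0, 0, 0], [0, 0, 0], [0, 0, 0], [0, 0, 0]], "twist": [0, 0, 0, 0, 0, 0, 0], "fingers": -1, "grip_force": 12}}

```text
time: 10.63
tool_pos: [0.5332, 0.2482, 0.0724]
tcp_rot: [0.599, 3.084, -0.003]
ft_force: [-1.1, -4.2, 5.1]
gripper_width: 0.166
finger_force: 12.0
```

Call:
{"name": "jog_arm", "arguments": {"offset": [[0, 0, -8], [0, 0, -18], [0, 0, -28], [0, 0, -38], [0, 0, -48], [0, 0, -56], [0, 0, -62], [0, 0, -62], [0, 0, -62]], "twist": [0, 0, 0, 0, 0, 0, 0, 0, 0]}}

```text
time: 11.38
tool_pos: [0.5337, 0.2501, 0.135]
tcp_rot: [0.598, 3.082, 0.003]
ft_force: [-1.0, -0.5, 0.4]
gripper_width: 0.17
finger_force: 12.0
```

Call:
{"name": "jog_arm", "arguments": {"offset": [[4, 0, 0], [8, 0, 0], [12, 0, 0], [16, 0, 0], [20, 0, 0], [24, 0, 0], [28, 0, 0], [32, 0, 0], [32, 0, 0]], "twist": [0, 0, 0, 0, 0, 0, 0, 0, 0]}}

```text
time: 12.13
tool_pos: [0.5021, 0.2615, 0.1335]
tcp_rot: [-0.598, -3.083, 0.001]
ft_force: [0.3, -0.5, 0.1]
gripper_width: 0.169
finger_force: 12.0
```

Run:
```python
from h import *
np.set_printoptions(precision=4,suppress=True)
s=robot.observe();Rm=R.from_rotvec(s['tcp_rot']).as_matrix()
print(s['time'],s['tool_pos'],s['gripper_width'],s['ft_force'],s['ft_torque'],Rm[:,0])
S=robot.camera('side');C=robot.camera('scene')
cv2.imwrite('pics/s5.png',S);cv2.imwrite('pics/c5.png',C)
f=lambda im,x,y,w,h,k:cv2.resize(cv2.convertScaleAbs(im[y:y+h,x:x+w],alpha=1.6),None,fx=k,fy=k,interpolation=cv2.INTER_CUBIC)
cv2.imwrite('pics/v5.png',np.hstack([f(S,215,30,80,110,5),f(C,410,90,80,110,5)]))
```

```text
12.1333 [0.5021 0.2615 0.1335] 0.16922262661813936 [ 0.2996 -0.4889  0.1057] [-0.2939 -0.1273 -0.0375] [-0.9275  0.3739  0.0015]
```

View pics/v5.png

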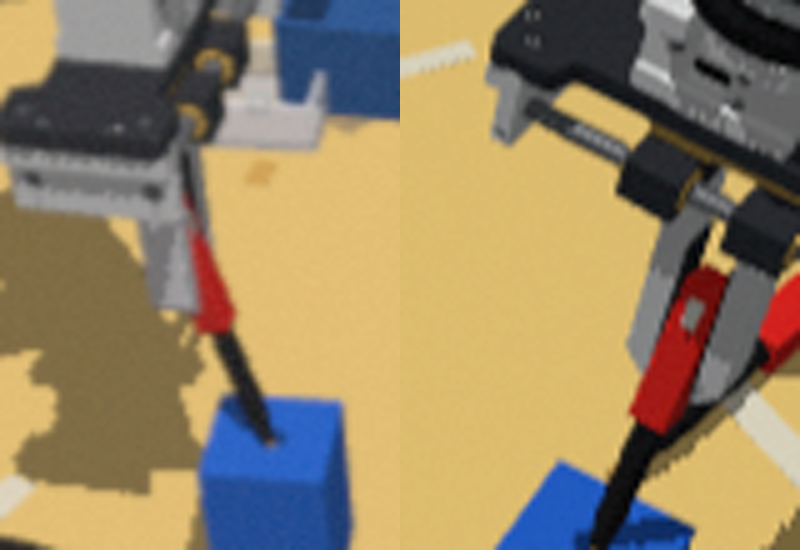

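The two crops show the pen swung by the rim of the hole. In the side view the grip's foot is at about (258,96) and the tip at (269,118). In the scene view the tail is at about (472,144) and the tip at (450,198). I'll measure the tilt numerically.

```bash
cat > tilt.py <<'E'
from h import *
np.set_printoptions(precision=4,suppress=True)
def line(n,im,X0,X1,wid=9,thr=None):
    """refine pen axis line in image: around predicted segment, centre of pen pixels (red or dark) per step"""
    a,b=proj(n,X0),proj(n,X1);u=(b-a)/np.linalg.norm(b-a);v=np.array([-u[1],u[0]])
    hsv=cv2.cvtColor(cv2.convertScaleAbs(im,alpha=1.5),cv2.COLOR_BGR2HSV);P=[]
    t=np.arange(-wid,wid+.1,.25)
    for k in np.arange(0,np.linalg.norm(b-a),1):
        q=(a+u*k+v*t[:,None]).astype(np.float32)
        px=cv2.remap(hsv,q[:,0].copy(),q[:,1].copy(),cv2.INTER_NEAREST)[:,0].astype(int)
        red=((px[:,0]<8)|(px[:,0]>172))&(px[:,1]>150)&(px[:,2]>60); blk=(px[:,2]<75)
        m=red if thr=='red' else blk if thr=='blk' else red|blk
        if 2<m.sum()*.25<7.5: P.append(a+u*k+v*t[m].mean())
    P=np.array(P,np.float32)
    vx,vy,x,y=cv2.fitLine(P,cv2.DIST_HUBER,0,.01,.01).ravel();return len(P),np.array([x,y]),np.array([vx,vy]),P
def axis(obs):
    N=[]
    for n,x,d in obs:
        o,r1=ray(n,x-15*d);_,r2=ray(n,x+15*d);m=np.cross(r1,r2);m/=np.linalg.norm(m);N.append((m,o))
    d=np.cross(N[0][0],N[1][0]);d/=np.linalg.norm(d);d*=np.sign(d[2])
    A=np.vstack([N[0][0],N[1][0],[0,0,1]]);p=np.linalg.solve(A,[N[0][0]@N[0][1],N[1][0]@N[1][1],0.]);return p,d
E
python3 - <<'E'
from tilt import *
s=robot.observe();Rm=R.from_rotvec(s['tcp_rot']).as_matrix();x=Rm[:,0]
g=s['tool_pos']+np.array([0,0,.045])
S=cv2.imread('pics/s5.png');C=cv2.imread('pics/c5.png')
th=np.radians(16.5);u=x*np.sin(th)+np.array([0,0,np.cos(th)])   # tip->tail guess
B=g-u*.098 # near rim
for seg in((g-u*.035,g-u*.09),(g-u*.012,g-u*.09)):
    o=[]
    for n,im in(('side',S),('scene',C)):
        k,p,d,P=line(n,im,*seg);o.append((n,p,d));print(n,k,p,d,proj(n,seg[0]),proj(n,seg[1]))
    p,d=axis(o);print('axis',d,'tilt',np.degrees(np.arccos(d[2])),'az',np.degrees(np.arctan2(d[1],d[0])),'at z .085',p+d*.085/d[2],'at grasp',p+d*g[2]/d[2],g)
E
```

```text
side 20 [262.373  104.3035] [0.3771 0.9262] [255.8483  95.2354] [264.8765 114.0089]
scene 17 [454.3268 186.7159] [ 0.4067 -0.9136] [461.1768 172.1432] [451.4018 193.8961]
axis [-0.2122  0.0967  0.9724] tilt 13.485645785155752 az 155.50431931887684 at z .085 [0.5312 0.2502 0.085 ] at grasp [0.5107 0.2595 0.1786] [0.5025 0.2615 0.1786]
side 28 [261.3374 100.9002] [0.3352 0.9421] [251.8543  86.9299] [264.8765 114.0089]
scene 18 [455.2887 184.5145] [ 0.4191 -0.9079] [465.4814 162.5637] [451.4018 193.8961]
axis [-0.1743  0.1017  0.9794] tilt 11.64171652249441 az 149.72938037499688 at z .085 [0.5301 0.25   0.085 ] at grasp [0.5135 0.2597 0.1786] [0.5025 0.2615 0.1786]
```

```bash
cat > wr.py <<'E'
from h import *
def scan(tag):
    im=robot.camera('wrist');cv2.imwrite(f'pics/{tag}.png',im)
    s=robot.observe();Rm=R.from_rotvec(s['tcp_rot']).as_matrix();x=Rm[:,0];y=Rm[:,1]
    print(s['time'],s['tool_pos'],s['ft_force'])
    h=cv2.cvtColor(cv2.convertScaleAbs(im,alpha=1.5),cv2.COLOR_BGR2HSV)
    last=None
    for r in range(120,345):
        row=h[r,300:345].astype(int)
        red=np.nonzero(((row[:,0]<8)|(row[:,0]>172))&(row[:,1]>150)&(row[:,2]>50))[0]
        blk=np.nonzero(row[:,2]<60)[0]; 
        d=(red.min()+300,red.max()+300,int(np.median(row[red,2]))) if len(red)>2 else None
        b=(blk.min()+300,blk.max()+300,len(blk)) if len(blk)>2 else None
        if r%4==0: print(r,'red',d,'blk',b)
    for th in(13.5,17,20):
        t=np.radians(th);u=x*np.sin(t)+np.array([0,0,np.cos(t)])
        g=s['tool_pos']+np.array([0,0,.045])
        f=lambda k,o:np.round(proj('wrist',g+u*(k-.108)+o*(x*np.cos(t)-np.array([0,0,np.sin(t)]))),1)
        print(th,'tailtop near/far',f(.142,.008),f(.142,-.008),'shoulder near face',f(.077,.008),'barrel at shoulder',f(.077,.006),'nose start',f(.027,0),'pin',f(.010,0),'tip',f(0,0))
E
python3 -c "
from wr import *
scan('w6')"
```

```text
12.2833 [0.50267828 0.26158025 0.13357947] [ 0.69616588  0.31240662 -0.10141532]
120 red None blk None
124 red None blk None
128 red None blk None
132 red None blk None
136 red None blk None
140 red None blk None
144 red None blk None
148 red None blk None
152 red None blk None
156 red None blk None
160 red None blk None
164 red None blk None
168 red None blk None
172 red None blk None
176 red None blk None
180 red None blk None
184 red None blk None
188 red None blk None
192 red None blk None
196 red None blk None
200 red None blk None
204 red None blk None
208 red None blk None
212 red None blk None
216 red None blk None
220 red None blk None
224 red None blk None
228 red None blk None
232 red None blk None
236 red None blk None
240 red None blk None
244 red None blk (np.int64(314), np.int64(324), 11)
248 red (np.int64(313), np.int64(325), 110) blk None
252 red (np.int64(307), np.int64(331), 126) blk (np.int64(304), np.int64(335), 6)
256 red (np.int64(306), np.int64(333), 126) blk (np.int64(304), np.int64(336), 5)
260 red (np.int64(305), np.int64(334), 128) blk (np.int64(303), np.i
[... 987 characters left out ...]
one blk (np.int64(300), np.int64(340), 3)
324 red None blk None
328 red None blk None
332 red None blk None
336 red None blk None
340 red None blk None
344 red None blk None
13.5 tailtop near/far [319.3 263.1] [319.3 295. ] shoulder near face [319.4 239.9] barrel at shoulder [319.4 242.8] nose start [319.5 239.2] pin [319.5 236. ] tip [319.5 234.3]
17 tailtop near/far [319.3 258.6] [319.3 291.3] shoulder near face [319.4 242.5] barrel at shoulder [319.4 245.4] nose start [319.5 245. ] pin [319.5 242.6] tip [319.5 241.4]
20 tailtop near/far [319.3 254.8] [319.3 287.9] shoulder near face [319.4 244.8] barrel at shoulder [319.4 247.7] nose start [319.5 250. ] pin [319.5 248.3] tip [319.5 247.4]
```

```bash
cat > fit.py <<'E'
from h import *
from scipy.optimize import least_squares
def edges(im):
    h=cv2.cvtColor(cv2.convertScaleAbs(im,alpha=1.5),cv2.COLOR_BGR2HSV).astype(int)
    c=h[:,312:328];red=((c[...,0]<8)|(c[...,0]>172))&(c[...,1]>150)&(c[...,2]>50)
    fr=red.mean(1);rows=np.nonzero(fr>.5)[0];v=np.median(c[...,2],1)
    near=[r for r in rows if v[r]>148][0]
    W={}
    for r in(near+1,rows[0]+3):
        q=h[r,290:350];m=((q[:,0]<8)|(q[:,0]>172))&(q[:,1]>150)&(q[:,2]>50);W[r]=int(m.sum())
    return rows[0]-.5,near-.5,rows[-1]+.5,W
def fit(im,s,c,bias=0):
    Rm=R.from_rotvec(s['tcp_rot']).as_matrix();x,y=Rm[:,0],Rm[:,1];zz=np.array([0,0,1.])
    sh,near,far,W=edges(im);(r1,w1),(r2,w2)=W.items()
    def P(p,k,o,oy=0):
        e,k0,t=p[0]*1e-3,p[1]*1e-3,np.radians(p[2]);u=x*np.sin(t)+zz*np.cos(t);v=x*np.cos(t)-zz*np.sin(t)
        return proj('wrist',s['tool_pos']+zz*.045+x*e+u*(k-k0)+o*v+oy*y,c)
    def f(p):
        wid=lambda k:P(p,k,.008,.008)[0]-P(p,k,.008,-.008)[0]
        return [P(p,.142,.008)[1]-near-bias,P(p,.142,-.008)[1]-far-bias,P(p,.077,.008)[1]-sh-bias,.5*(wid(.142)-w1),.5*(wid(.079)-w2)]
    q=least_squares(f,[0,108,16]);t=np.radians(q.x[2]);u=x*np.sin(t)+zz*np.cos(t)
    tip=s['tool_pos']+zz*.045+x*q.x[0]*1e-3-u*q.x[1]*1e-3
    return (sh,near,far,W),q.x,q.fun,tip,u
E
python3 - <<'E'
from fit import *
np.set_printoptions(precision=4,suppress=True)
im=cv2.imread('pics/w6.png');s=robot.observe();c=robot.calibration('wrist')
for b in(0,2.5):print(*fit(im,s,c,b))
E
```

```text
(np.float64(246.5), np.float64(270.5), np.float64(299.5), {np.int64(272): 34, np.int64(250): 20}) [ -6.5584 116.5592  13.7185] [-0.2224  0.247  -0.0226 -1.1606  1.3475] [0.5344 0.2488 0.0653] [-0.2199  0.0888  0.9719]
(np.float64(246.5), np.float64(270.5), np.float64(299.5), {np.int64(272): 34, np.int64(250): 20}) [ -8.0477 115.8346  14.1779] [-0.2191  0.2434 -0.0223 -1.1545  1.3502] [0.5364 0.2479 0.0662] [-0.2271  0.0917  0.9699]
```

The pen sits at about 13.8°. It needs 20°, so I'll drag further while lifting slightly.

Call:
{"name": "jog_arm", "arguments": {"offset": [[2, 0, -1], [5, 0, -2], [8, 0, -3], [11, 0, -4], [14, 0, -5], [16, 0, -5], [16, 0, -5], [16, 0, -5]], "twist": [0, 0, 0, 0, 0, 0, 0, 0]}}

```text
time: 12.95
tool_pos: [0.4882, 0.2674, 0.1389]
tcp_rot: [-0.599, -3.083, -0.0]
ft_force: [0.5, -1.3, 0.5]
gripper_width: 0.17
finger_force: 12.0
```

Run:
```python
from fit import *
np.set_printoptions(precision=4,suppress=True)
im=robot.camera('wrist');cv2.imwrite('pics/w7.png',im);s=robot.observe();c=robot.calibration('wrist');print(s['time'],s['tool_pos'],s['ft_force'],s['gripper_width'])
for b in(0,2.5):print(*fit(im,s,c,b))
```

```text
13.0 [0.4883 0.2674 0.1389] [-0.9414 -0.5391 -0.2477] 0.17069246028410912
(np.float64(254.5), np.float64(269.5), np.float64(298.5), {np.int64(271): 34, np.int64(258): 23}) [ -8.5957 115.9899  19.459 ] [-0.6288  0.6947 -0.061  -1.2344 -0.2233] [0.5321 0.2497 0.0745] [-0.3089  0.1247  0.9431]
(np.float64(254.5), np.float64(269.5), np.float64(298.5), {np.int64(271): 34, np.int64(258): 23}) [-10.1677 115.2251  19.919 ] [-0.6254  0.6912 -0.0607 -1.2285 -0.2199] [0.5341 0.2489 0.0756] [-0.3159  0.1275  0.9404]
```

It now reads about 19.7°. I'll tighten the grip, lift out and carry the pen to the board, turning so that it leans along the board's normal.

Call:
{"name": "jog_arm", "arguments": {"offset": [[0, 0, 0], [0, 0, -10], [0, 0, -25], [0, 0, -40], [0, 0, -52], [-5, -13, -52], [-14, -35, -52], [-24, -60, -52], [-34, -85, -52], [-44, -110, -52], [-54, -135, -52], [-64, -160, -52]], "twist": [0, 0, 0, 0, 0, -3, -8, -13, -18, -23, -28, -32], "grip_force": 40}}

```text
time: 14.0
tool_pos: [0.4878, 0.0941, 0.1914]
tcp_rot: [-0.281, 3.129, 0.001]
ft_force: [0.9, -0.2, -0.9]
gripper_width: 0.171
finger_force: 40.0
```

Run:
```python
from h import *
s=robot.observe();Rm=R.from_rotvec(s['tcp_rot']).as_matrix();print(s['time'],s['tool_pos'],s['finger_force'],np.degrees(np.arctan2(Rm[1,0],Rm[0,0])),Rm.T@(np.array([.4887,-.0161,.17])-s['tool_pos'])*1e3)
```

```text
14.0 [0.48779547 0.09409227 0.19140567] 40.00138342380524 -169.73170246444172 [  18.76131709 -108.6049428    21.31516557]
```

Call:
{"name": "jog_arm", "arguments": {"offset": [[5, -25, 0], [9, -50, 0], [14, -75, 0], [17, -95, 5], [18, -104, 12], [18, -104, 15], [18, -104, 15], [18, -104, 15], [18, -104, 15]], "twist": [-2, -2, -2, -2, -2, -2, -2, -2, -2]}}

```text
time: 14.75
tool_pos: [0.4884, -0.0094, 0.1758]
tcp_rot: [-0.331, 3.124, 0.001]
ft_force: [0.1, -0.6, -1.3]
gripper_width: 0.168
finger_force: 40.0
```

Run:
```python
from fit import *
np.set_printoptions(precision=4,suppress=True)
im=robot.camera('wrist');cv2.imwrite('pics/w8.png',im);s=robot.observe();c=robot.calibration('wrist')
S=robot.camera('side');C=robot.camera('scene');cv2.imwrite('pics/s8.png',S);cv2.imwrite('pics/c8.png',C)
Rm=R.from_rotvec(s['tcp_rot']).as_matrix();print(s['time'],s['tool_pos'],s['ft_force'],np.degrees(np.arctan2(Rm[1,0],Rm[0,0])))
for b in(0,2.5):
    q=fit(im,s,c,b);print(*q)
tip=q[3]
print('pred tip px side/scene/wrist',proj('side',tip),proj('scene',tip),proj('wrist',tip))
f=lambda im,x,y,w,h,k:cv2.resize(cv2.convertScaleAbs(im[y:y+h,x:x+w],alpha=1.6),None,fx=k,fy=k,interpolation=cv2.INTER_CUBIC)
v=np.hstack([f(S,245,120,80,110,5),f(C,290,105,80,110,5)]);cv2.imwrite('pics/v8.png',v)
```

```text
14.8 [ 0.4885 -0.0095  0.176 ] [ 0.4032 -0.3482 -0.6033] -167.89420648706357
(np.float64(253.5), np.float64(268.5), np.float64(298.5), {np.int64(270): 34, np.int64(257): 24}) [ -7.6251 112.6226  19.4355] [-0.5165  0.5721 -0.0514 -0.8456 -0.5254] [ 0.5326 -0.0001  0.1148] [-0.3253 -0.0698  0.9429]
(np.float64(253.5), np.float64(268.5), np.float64(298.5), {np.int64(270): 34, np.int64(257): 24}) [ -9.1926 111.8668  19.8952] [-0.5131  0.5685 -0.0511 -0.8397 -0.522 ] [0.5347 0.0004 0.1158] [-0.3327 -0.0714  0.9402]
pred tip px side/scene/wrist [283.7035 185.1627] [327.5822 159.5533] [319.5619 255.2392]
```

View pics/v8.png

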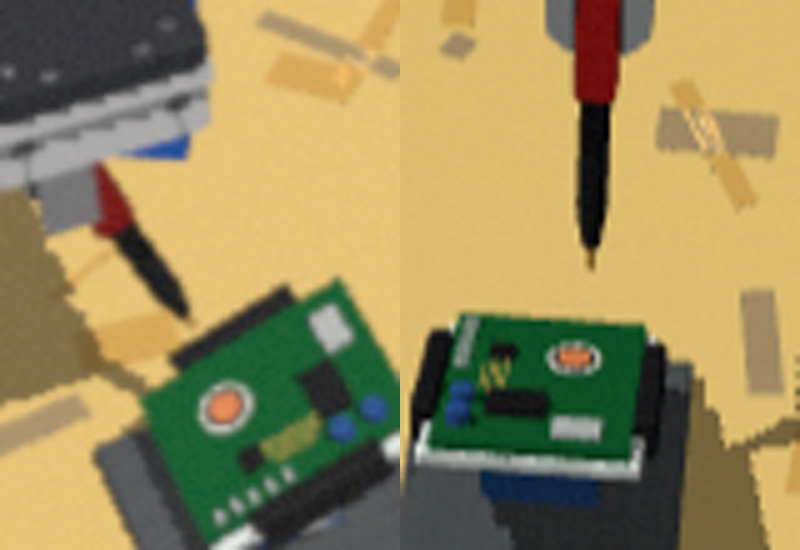

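The crops show the pen over the board with its tip at side (283,185) and scene (328,158.5), matching the wrist fit to within 1 px. The ringed pad is at side (289.5,200.7) and scene (324.4,176).

Run:
```python
from tilt import *
S=cv2.imread('pics/s8.png');C=cv2.imread('pics/c8.png')
cv=lambda c,x0,y0:np.array([(c[0]+.5)/5-.5+x0,(c[1]+.5)/5-.5+y0])
s=lambda *c:cv(c,245,120);k=lambda x,y:cv((x-400,y),290,105)
tip=tri(('scene',k(591,269)),('side',s(192,327)));pad=tri(('scene',(324.5,176.2)),('side',(289.5,201)));print('tip',tip,'pad',pad)
def ax(a,b,c,d): return axis([('side',(a+b)/2,(b-a)/np.linalg.norm(b-a)),('scene',(c+d)/2,(d-c)/np.linalg.norm(d-c))])
def rep(nm,p,d): print(nm,d,np.degrees(np.arccos(d[2])),np.degrees(np.arctan2(d[1],d[0]))%360,'at tip z',p+d*tip[0][2]/d[2])
rep('eye',*ax(s(118,232),s(191,325),k(597,30),k(591,265)))
T=np.array([.5345,.0002,.1155]);u=np.array([-.33,-.071,.941])
for a,b in((.075,.012),(.077,.02)):
    o=[]
    for n,im in(('side',S),('scene',C)):
        m,p,d,P=line(n,im,T+u*a,T+u*b,8,'blk');o.append((n,p,d));print(n,m,p,d)
    rep('fit',*axis(o))
Rm=R.from_rotvec(robot.observe()['tcp_rot']).as_matrix();n=np.array([-.334,-.074,.94])
for t in(tip[0],T):print('offset to 8mm above pad',Rm.T@(pad[0]+n*.008-t)*1e3, 'tool n',Rm.T@n)
for X in(pad[0],):print(proj('wrist',X))
```

```text
tip (array([0.5332, 0.0001, 0.1172]), [np.float64(0.3), np.float64(0.3)]) pad (array([ 0.5425, -0.0042,  0.0694]), [np.float64(0.3), np.float64(0.3)])
eye [-0.3389 -0.0827  0.9372] 20.417632032738492 193.70570469666046 at tip z [0.5334 0.0003 0.1172]
side 20 [274.4849 172.9018] [0.5901 0.8073]
scene 28 [328.2135 137.5495] [ 0.0364 -0.9993]
fit [-0.3229 -0.0675  0.944 ] 19.25797730498406 191.80162307477244 at tip z [ 0.5339 -0.0002  0.1172]
side 18 [274.2247 172.5348] [0.5836 0.8121]
scene 27 [328.2676 136.0097] [ 0.0329 -0.9995]
fit [-0.317  -0.0689  0.9459] 18.929918334520195 192.26780854454535 at tip z [ 0.5337 -0.0001  0.1172]
offset to 8mm above pad [-5.4885 -6.2208 40.2846] tool n [ 0.3416 -0.0023 -0.9402]
offset to 8mm above pad [-4.1589 -6.0354 38.5878] tool n [ 0.3416 -0.0023 -0.9402]
[313.9975 242.0753]
```

Call:
{"name": "jog_arm", "arguments": {"offset": [[-2, -4, 10], [-4, -6, 22], [-5, -6, 32], [-5, -6, 38], [-5, -6, 39], [-5, -6, 39], [-5, -6, 39], [-5, -6, 39]], "twist": [0, 0, 0, 0, 0, 0, 0, 0]}}

```text
time: 15.57
tool_pos: [0.495, -0.0156, 0.1373]
tcp_rot: [-0.329, 3.123, -0.001]
ft_force: [-0.2, 0.5, -0.4]
gripper_width: 0.167
finger_force: 40.0
```

```bash
cat > ff.py <<'E'
from fit import *
np.set_printoptions(precision=4,suppress=True)
def force(n=10):
    F=[];Q=[]
    for _ in range(n):
        im=robot.camera('wrist');s=robot.observe();F.append(s['ft_force']);Q.append(s['tool_pos'])
    F=np.array(F);nn=np.array([-.334,-.074,.94]);print('t',s['time'],'F',F.mean(0),'sd',F.std(0),'along n',(F@nn).mean(),'pos',np.mean(Q,0),'fz med',np.median(F[:,2]))
    q=fit(im,s,robot.calibration('wrist'),2.5);print('fit',q[1],'tip',q[3],'u',q[4])
    return im,s
if __name__=='__main__': force()
E
python3 ff.py
python3 - <<'E'
from tilt import *
S=robot.camera('side');C=robot.camera('scene');cv2.imwrite('pics/s9.png',S);cv2.imwrite('pics/c9.png',C)
# visible brass/black tip: lowest dark pixel of nose in each view, along predicted axis
T=np.array([.5401,-.0049,.0773]);u=np.array([-.333,-.074,.94])
o=[]
for n,im in(('side',S),('scene',C)):
    m,p,d,P=line(n,im,T+u*.075,T+u*.014,8,'blk');o.append((n,p,d));print(n,m,p,d,'tip pred',proj(n,T),'pad',proj(n,(.5425,-.0042,.0694)))
p,d=axis(o);print('axis',d,np.degrees(np.arccos(d[2])),np.degrees(np.arctan2(d[1],d[0]))%360)
P=np.array([.5425,-.0042,.0694]);nn=np.array([-.334,-.074,.94])
t=((P-p)@nn)/(d@nn);X=p+d*t;print('axis meets pad plane at',X,'miss mm',(X-P)*1e3)
E
```

```text
t 16.0667 F [ 0.2312  0.1008 -1.0418] sd [0.4337 0.2535 0.3585] along n -1.0639567392731037 pos [ 0.4948 -0.0156  0.1371] fz med -1.0251938751044674
fit [ -9.2978 112.5673  19.8255] tip [ 0.541  -0.0057  0.0759] u [-0.3317 -0.0706  0.9407]
side 10 [277.9583 185.7738] [0.606  0.7955] tip pred [288.0282 198.9464] pad [289.3677 200.9065]
scene 27 [324.4678 152.487 ] [ 0.0059 -1.    ] tip pred [324.4168 172.9565] pad [324.4103 176.2882]
axis [-0.3182 -0.0902  0.9437] 19.3115992378128 195.82060419037268
axis meets pad plane at [ 0.5427 -0.0043  0.0695] miss mm [ 0.2324 -0.1073  0.0741]
```

The pen's axis meets the pad plane within about 0.3 mm of the pad's centre, and the baseline force is −1.06 N. Now I'll approach along the normal.

Call:
{"name": "jog_arm", "arguments": {"offset": [[-0.7, 0, 1.9], [-1.4, 0, 3.8], [-2.1, 0, 5.6], [-2.1, 0, 5.6], [-2.1, 0, 5.6], [-2.1, 0, 5.6]], "twist": [0, 0, 0, 0, 0, 0]}}

```text
time: 16.67
tool_pos: [0.4966, -0.0151, 0.1311]
tcp_rot: [0.329, -3.124, -0.0]
ft_force: [-0.9, 0.5, -0.9]
gripper_width: 0.17
finger_force: 40.0
```

```bash
python3 ff.py
```

```text
t 17.1667 F [ 0.3394  0.0283 -0.8284] sd [0.2121 0.4081 0.6829] along n -0.8941171352298657 pos [ 0.4966 -0.0151  0.1312] fz med -0.889515729025315
fit [ -8.9763 109.6287  19.8822] tip [ 0.5418 -0.0054  0.0731] u [-0.3326 -0.0708  0.9404]
```

Call:
{"name": "jog_arm", "arguments": {"offset": [[-0.3, 0, 0.7], [-0.5, 0, 1.4], [-0.5, 0, 1.4], [-0.5, 0, 1.4], [-0.5, 0, 1.4]], "twist": [0, 0, 0, 0, 0]}}

```text
time: 17.58
tool_pos: [0.497, -0.015, 0.1297]
tcp_rot: [0.329, -3.124, -0.0]
ft_force: [0.8, -0.2, -1.8]
gripper_width: 0.164
finger_force: 40.0
```

```bash
python3 ff.py
```

```text
t 18.0833 F [-0.1538  0.0168 -0.8182] sd [0.4281 0.3309 0.4074] along n -0.718950655312082 pos [ 0.4971 -0.015   0.1298] fz med -0.7606862230770602
fit [ -8.9376 109.6651  19.8793] tip [ 0.5423 -0.0054  0.0716] u [-0.3326 -0.0708  0.9404]
```

Call:
{"name": "jog_arm", "arguments": {"offset": [[-0.3, 0, 0.7], [-0.5, 0, 1.4], [-0.5, 0, 1.4], [-0.5, 0, 1.4], [-0.5, 0, 1.4]], "twist": [0, 0, 0, 0, 0]}}

```text
time: 18.5
tool_pos: [0.4975, -0.0149, 0.1283]
tcp_rot: [0.329, -3.124, 0.0]
ft_force: [0.8, 0.3, -0.3]
gripper_width: 0.168
finger_force: 40.0
```

```bash
python3 ff.py
```

```text
t 19.0 F [-0.0642 -0.0487 -1.0528] sd [0.3395 0.3031 0.5029] along n -0.9646445013488718 pos [ 0.4976 -0.0149  0.1284] fz med -1.1347068015865598
fit [ -9.3447 112.5227  19.8231] tip [ 0.544  -0.005   0.0675] u [-0.3317 -0.0706  0.9408]
```

Call:
{"name": "jog_arm", "arguments": {"offset": [[-0.3, 0, 0.7], [-0.5, 0, 1.4], [-0.5, 0, 1.4], [-0.5, 0, 1.4], [-0.5, 0, 1.4]], "twist": [0, 0, 0, 0, 0]}}

```text
time: 19.42
tool_pos: [0.4982, -0.0148, 0.1271]
tcp_rot: [-0.329, 3.124, -0.0]
ft_force: [-0.0, 0.2, 0.7]
gripper_width: 0.169
finger_force: 40.0
```

```bash
python3 ff.py
```

```text
t 19.9167 F [-0.26    0.039   0.5674] sd [0.4822 0.5045 0.4604] along n 0.6172866899357607 pos [ 0.4982 -0.0148  0.1271] fz med 0.6092451321419351
fit [ -9.2985 112.5786  19.8328] tip [ 0.5446 -0.0049  0.0662] u [-0.3319 -0.0706  0.9406]
```

Contact: +1.55 N over baseline, so the tip is about 0.8 mm in. I'll press about 2 mm more and check where the axis meets the pad.

Call:
{"name": "jog_arm", "arguments": {"offset": [[-0.3, 0, 0.8], [-0.6, 0, 1.5], [-0.7, 0, 2.0], [-0.7, 0, 2.0], [-0.7, 0, 2.0]], "twist": [0, 0, 0, 0, 0]}}

```text
time: 20.33
tool_pos: [0.4988, -0.0147, 0.1251]
tcp_rot: [-0.329, 3.124, -0.0]
ft_force: [-0.3, -0.5, 0.9]
gripper_width: 0.17
finger_force: 40.0
```

```bash
python3 ff.py
python3 - <<'E'
from tilt import *
S=robot.camera('side');C=robot.camera('scene')
T=np.array([.5425,-.0042,.0694]);u=np.array([-.333,-.074,.94]);o=[]
for n,im in(('side',S),('scene',C)):
    m,p,d,P=line(n,im,T+u*.072,T+u*.013,8,'blk');o.append((n,p,d));print(n,m,p,d)
p,d=axis(o);t=((T-p)@u)/(d@u);print('axis',d,np.degrees(np.arccos(d[2])),np.degrees(np.arctan2(d[1],d[0]))%360,'angle to normal',np.degrees(np.arccos(d@u/np.linalg.norm(u))),'miss mm',(p+d*t-T)*1e3)
E
```

```text
t 20.8333 F [-0.3687 -0.3033  1.8779] sd [0.4394 0.5016 0.3264] along n 1.9108701379447453 pos [ 0.4988 -0.0146  0.125 ] fz med 1.8695458712227169
fit [ -9.3173 112.5504  19.8314] tip [ 0.5453 -0.0047  0.0641] u [-0.3318 -0.0706  0.9406]
side 7 [279.5011 187.4426] [0.7272 0.6864]
scene 25 [324.3836 156.8414] [ 0.0301 -0.9995]
axis [-0.4189 -0.0996  0.9025] 25.506220214617862 193.38031217337772 angle to normal 5.570123072153965 miss mm [6.2821 0.6278 2.2749]
```

The force is about 2.9 N over baseline, so the tip is about 2.7 mm in. The measured 0.6 N/mm agrees with the spring. The wrist fit still gives 19.8°. This last side-view fit had only 7 points, mixed with dark board parts, so I'm discounting it. I'll hand in now.

```bash
python3 -c "
from rig import robot
print(robot.finish_job())"
```

```text
the job is handed in; nothing more can be done
None
```

I handed the job in at about 21 s: the supply's selector is on at the green mark, and the small pen is held on the ringed pad at about 19.8° against the board's 20°, by the wrist fit, with about 2.9 N and its tip roughly 2.7 mm in. That depth comes from the force reading, a last side-view check (25.5°, 6 mm off) was discounted as unreliable, and the judge's verdict was not shown.

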